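Pack the pump cover into its case and close the lid

TASK

Swing the spring hold-down finger on the clamping fixture up and back until it stays open by itself, and only then take the pump cover out of the fixture. Lay the cover flat, flange down, on the floor of the open case without dropping it, then lower the case's lid under control until it is fully closed, never letting it fall or slam. Leave the finger open and do not disturb the other things on the bench.

Things in the scene. Friction and masses are not known exactly. Their poses are not given: they have to be found in the camera images.
- case: fixed open-topped grey sheet-metal case, outside 180 (x) x 220 (y) x 80 (z) mm, walls and floor 4 mm, empty. Origin: centre of its underside, on the bench; z up; its front (x-) faces roughly the robot, the lid is hinged along its rear (x+) rim. It never moves in an episode
- lid (a joint): angle of the case's lid: 0 = closed flat on the rim, grows as it opens up and back (turning about the case's +y axis), starts at 1.6 to 1.85 (about upright, leaning back), stop at 1.85. The lid is a flat 180 x 220 x 5 mm sheet of about 0.45 kg; nothing holds it up once it leans forward of upright: let go, it falls shut and slams (holding it takes about 3 N at the handle)
- lid_hinge (a point): middle of the lid's hinge line, 90 mm behind the case's centre (case x+), 80.5 mm above the bench; the hinge line runs along the case's y. The frame turns with the lid: x- from hinge to the lid's free edge, z out of the lid's outer face, y along the hinge
- lid_handle (a point): middle of the round bar (12 mm thick) of the bow handle on the lid's outer face: 160 mm from the hinge line towards the free edge (which is 180 mm away) and 45 mm out from the lid's underside (40 mm from its outer face). The bar runs along y, parallel to the hinge, with legs 55 mm either side of the middle. With the lid open the handle is behind it, on the side away from the robot. Frame as lid_hinge
- fixture: fixed aluminium clamping fixture: base plate 200 (x) x 140 (y) x 14 (z) mm, with 6 mm high locating strips around the cover's place (its centre at x = -30 mm, y = 0) and two 44 mm high posts at x = +50 mm carrying the finger. Origin: centre of its underside on the bench, z up, posts on the side away from the robot. It never moves
- finger (a joint): angle of the hold-down finger: 0 = down on the cover's flange (start), grows as it is swung up and back, away from the robot (turning about the fixture's +y axis), stop at 1.9. Over-centre spring: a spring link between the posts presses it down with about 0.23 Nm at 0 (about 5 N at the tip), less and less up to its dead point at about 1.0; past about 1.2 it springs open by itself to its stop and stays there
- finger_hinge (a point): middle of the finger's hinge pin, in fixture coordinates x = +50, y = 0, z = 34 mm; pin along the fixture's y. The frame turns with the finger: x- points along the finger to its tip, 43 mm away, y along the pin, z up when the finger is down
- finger_handle (a point): middle of the round bar (12 mm thick, parallel to the pin) of the upright bow handle on the finger: 15 mm from the pin towards the tip and 60 mm above the pin when the finger is down; its legs are 40 mm either side of the middle. Frame as finger_hinge
- cover: loose dark steel pump end cover of about 0.5 kg: flat flange 110 (x) x 90 (y) x 12 (z) mm with a round boss on top, 44 mm in diameter and 30 mm high (42 mm in all). Origin: centre of the flange's underside, z up through the boss. It starts on the fixture, underside 14 mm above the bench, its rear (x+) edge under the finger's tip by about 18 mm
- cover_boss (a point): point on the axis of the cover's boss, 28 mm above the cover's underside (16 mm above the flange), a good height to grip the boss; axes as the cover's
- filter_can: bystander: white filter can, 86 mm in diameter, 130 mm high, origin under its centre
- carton: bystander: cardboard box 100 x 120 x 75 mm, origin under its centre
- wrench: bystander: steel wrench 190 mm long lying on the bench, handle to its x-
- jar: bystander: grey jar with a black cap, 74 mm in diameter, 110 mm high, origin under its centre
There are look-alikes about, which are no part of the job. Several things have the shape of the cover; the one meant has the colours described above.

How it is judged:
By the outcome, as a careful person would: the job done as asked, in the order asked, and still so for the second after the job is handed in, with the robot touching nothing.
It also fails if it takes over 72 s, if anything falls off the work surface, if the arm or the gripper's body presses on something with over 40 N, if the wrist force passes 120 N, or if a joint passes its speed limit or range.

ROBOT

A 6-joint arm with a two-finger parallel gripper is mounted at the origin on the work surface. World frame = base frame: x ahead of the robot, y to its left, z up, the work surface at z = 0. Lengths are in m, angles in rad, forces in N, time in s.
With the tool pointing down it reaches from about 0.275 to 0.75 m from the base axis. Payload 10.2 kg.
Tool frame: the origin (TCP) lies midway between the tips of the shut fingers; the grasp point (between the pads) lies 19 mm behind it (env.hold_point_z is the distance from the TCP to the grasp point, in m); z points along the fingers, y is the line along which they close (so a half turn about z gives the same grasp; the last joint's range is limited). The gripper opens to 85 mm and grips with 20 to 120 N. Pads are 22 mm wide; open, the fingers measure 114 mm over their backs; the gripper's body (76 mm by 85 mm) begins 54 mm behind the grasp point. The pads swing forward as they close: fully open they stand 13 mm farther back than shut.
Start: joints at [1.032, 0.313, 1.498, -0, 1.331, -0.223], TCP at [0.163, 0.499, 0.231] pointing down, gripper open.
Joint ranges: [-2.94, 2.94], [-0.97, 2.17], [0.19, 2.56], [-1.23, 4.37], [0.02, 3.11], [-2.88, 2.88]. Speed limits (rad/s): [2.39, 2.39, 3.01, 3.14, 3.14, 3.14].

INTERFACE

Orientations are given as a unit quaternion [x, y, z, w].
In Python, from bench import env, kinematics, monitor, eyes, job gives the robot as it stands. The module is installed in compiled form; this text tells all that it offers. Calls block until the motion is done:
- env.reach(position, orientation): joint-space move of the TCP to a pose.
- env.movel(position, velocity=0.15, frame=None, guard=None): straight line of the TCP; frame=None keeps the orientation; velocity is the mean speed in m/s. With guard (N) it stops when the force on the tool has changed by that much, and returns True; else False.
- env.set_joints(angles): joint-space move.
- env.release() and env.close_gripper(effort=None): open the fingers fully, or close them until they stop; effort is the grip in N (None keeps the last).
- env.hold(seconds).
- kinematics.ik(position, orientation): joint angles nearest the present ones, or None.
- monitor.sense(): the state.
- eyes.grab_frame(name): name is "scene" or "top" or "wrist"; returns a dict with "frame" (384x512x3 uint8, red, green, blue), "mtx" (3x3 intrinsics, pixels), "view" (4x4, takes a point from world to camera coordinates). Camera axes: x right, y down, z forward; pixel columns grow to the right and rows downward; lengths in m; the calibration is good to about 2 mm. A picture is of the moment at which its call begins. There is no depth.
A pose or a line that the arm cannot do raises env.MotionError and nothing moves.
- job.hand_in(): hands the job in; it is judged then, once.
The state is a dict: "clock": time; "joints": joint angles; "qvel": joint speeds; "joint_efforts": joint torques, N m; "position": TCP position; "ee_rot": TCP orientation; "contact_force": force on the tool from outside, world axes, zero at the start; "ft_torque": the same for the moment, N m; "finger_gap": opening from 0.0 (shut) to 1.0 (fully open); "gripper_force": force on a finger pad.
Only numpy, scipy, OpenCV 4.12 (cv2) and the standard library are available. Lean on these libraries where they do the work, as an engineer would, in place of code of your own. Each camera call takes 0.05 s, during which the arm holds its last target. There are 200 camera calls.

## Working session

There is one attempt and no reset: what is moved stays moved. The work goes in short steps, each a Python script; the robot and the scene stay as the last script left them, time stands still between calls to the robot, and variables do not carry over. Pictures are saved under pics/ and viewed, at most 10 in all, crops included, and the job is handed in when it is done.

```bash
mkdir -p pics
python3 - <<'E'
from bench import env,kinematics,monitor,eyes,job
import cv2,numpy as np,pickle
d={}
for n in ("scene","top","wrist"):
    f=eyes.grab_frame(n); d[n]=f
    cv2.imwrite(f"pics/{n}0.png",cv2.resize(f["frame"][:,:,::-1],(800,600),interpolation=cv2.INTER_CUBIC))
    v=np.array(f["view"]); print(n,np.round(f["mtx"],1).tolist(),np.round(-v[:3,:3].T@v[:3,3],3),np.round(v[2,:3],2))
pickle.dump(d,open("f0.pkl","wb"))
s=monitor.sense();print(s["clock"],s["ee_rot"],s["finger_gap"],s["contact_force"],env.hold_point_z)
E
```

```text
scene [[376.7, 0.0, 259.3], [0.0, 376.7, 191.3], [0.0, 0.0, 1.0]] [1.187 0.287 1.063] [-0.57 -0.23 -0.79]
top [[436.0, 0.0, 257.3], [0.0, 436.0, 191.6], [0.0, 0.0, 1.0]] [0.335 0.008 1.351] [ 0.15 -0.01 -0.99]
wrist [[330.1, 0.0, 253.8], [0.0, 330.1, 188.8], [0.0, 0.0, 1.0]] [0.086 0.525 0.374] [ 0.3  -0.1  -0.95]
0.15 [ 1.57229212e-01  9.87562004e-01 -4.76918542e-04 -1.87474213e-04] 0.9983629048910176 [ 0.04142232  0.48729344 -0.033671  ] 0.0187
```

View pics/scene0.png

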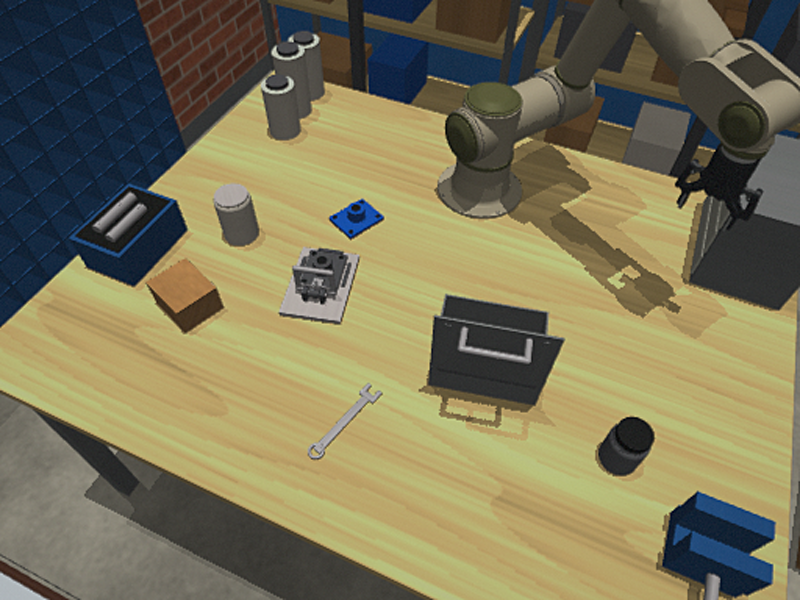

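View pics/top0.png

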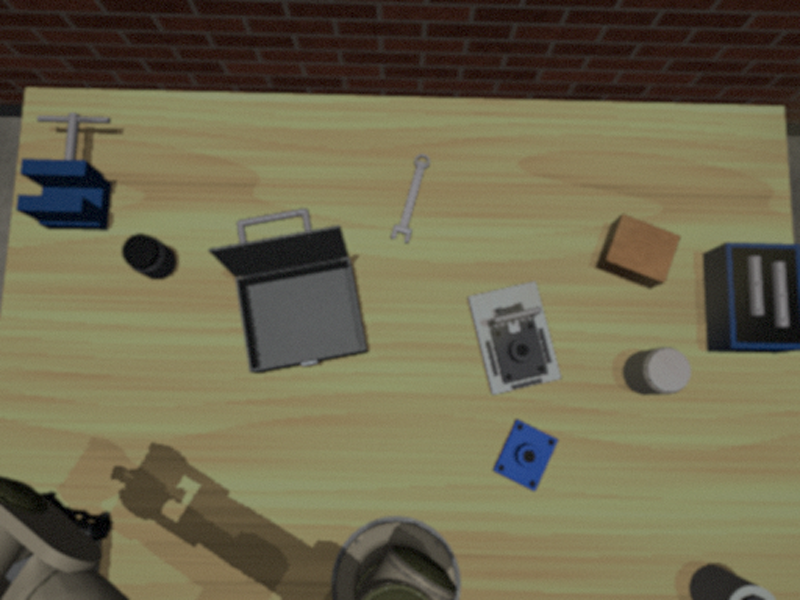

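The scene view has the case at about (495,350), its lid up and handle behind, and the fixture at (320,285). The top view has the case at (303,315), the fixture at (515,340), and a blue look-alike cover at (525,455). I'll enlarge crops of both.

Run:
```python
import cv2,numpy as np,pickle
d=pickle.load(open("f0.pkl","rb"))
def crop(n,x,y,w,h,s):
    return cv2.resize(d[n]["frame"][y:y+h,x:x+w,::-1],None,fx=s,fy=s,interpolation=cv2.INTER_CUBIC)
# fixture: top crop x 290..370,y175..260 ; scene crop 170..240, 150..215
a=np.hstack([crop("top",295,178,66,80,6),crop("scene",175,150,60,80,6)])
b=np.hstack([crop("top",130,130,110,110,4),crop("scene",265,183,100,110,4)])
print(a.shape,b.shape)
cv2.imwrite("pics/a.png",a);cv2.imwrite("pics/b.png",b)
```

```text
(480, 756, 3) (440, 840, 3)
```

View pics/a.png

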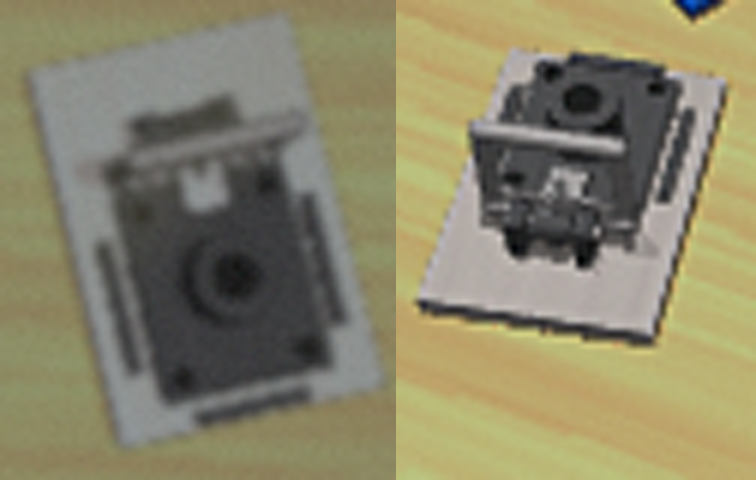

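View pics/b.png

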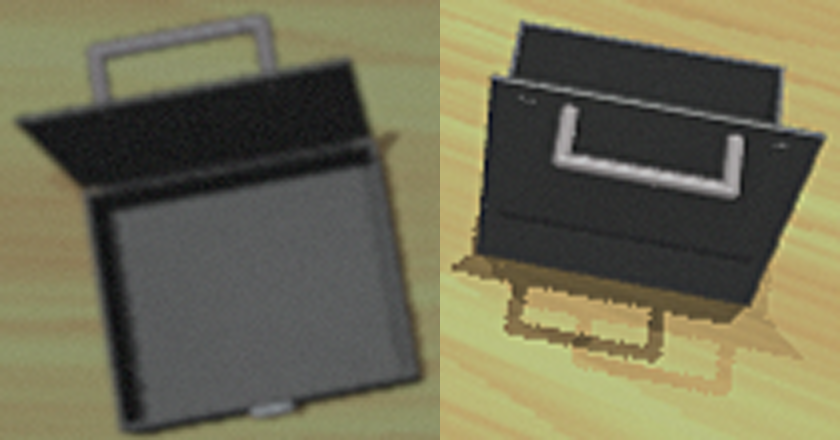

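The crops show the plate corners, boss, finger bar, case rim, lid edge and handle bar clearly. I'll triangulate these and check them against the given heights and sizes.

```bash
cat > tri.py <<'E'
import numpy as np,cv2,pickle
from scipy.optimize import least_squares
d=pickle.load(open("f0.pkl","rb"))
def P(n,f=None):
    f=f or d[n]; return np.array(f["mtx"])@np.array(f["view"])[:3]
def px(p,off,s): return (np.array(p,float)+.5)/s-.5+np.array(off)
def proj(Pm,X):
    q=Pm@np.append(X,1); return q[:2]/q[2]
def tri(obs):
    A=[]
    for Pm,u in obs: A+= [u[0]*Pm[2]-Pm[0],u[1]*Pm[2]-Pm[1]]
    v=np.linalg.svd(np.array(A))[2][-1]; X=v[:3]/v[3]
    return X,[np.round(proj(Pm,X)-u,1).tolist() for Pm,u in obs]
E
python3 - <<'E'
from tri import *
T,S=P("top"),P("scene")
ta=lambda p:px(p,(295,178),6); sa=lambda p:px(p,(175,150),6)
tb=lambda p:px(p,(130,130),4); sb=lambda p:px(p,(265,183),4)
pts={"plate++":(ta((30,75)),sa((259,338))),"plate+-":(ta((285,15)),sa((22,303))),"plate--":(ta((385,385)),sa((114,50))),"plate-+":(ta((122,448)),sa((332,78))),
"boss":(ta((237,275)),sa((184,98))),"bar+":(ta((106,172)),sa((229,143))),"bar-":(ta((300,122)),sa((79,130))),
"front+":(tb((125,428)),sb((342,70))),"front-":(tb((420,376)),sb((82,24))),"lid+":(tb((18,122)),sb((383,132))),"lid-":(tb((350,62)),sb((57,78))),
"h+":(tb((97,47)),sb((295,190))),"h-":(tb((265,20)),sb((122,160)))}
R={}
for k,(a,b) in pts.items():
    X,r=tri([(T,a),(S,b)]);R[k]=X;print(k,np.round(X,4),r)
def onplane(Pm,u,z):
    A=np.column_stack([Pm[:,0],Pm[:,1],-np.array([*u,1])]);return np.linalg.solve(A,-(Pm[:,2]*z+Pm[:,3]))[:2]
for k in ("front+","front-"):print(k,[np.round(onplane(m,u,.08),4) for m,u in zip((T,S),pts[k])])
print("hinge",onplane(T,tb((88,193)),.08),onplane(T,tb((377,150)),.08))
# fixture pose fit
C=np.array([[.1,.07],[.1,-.07],[-.1,-.07],[-.1,.07]])
def fr(q,c,z): 
    x,y,a=q; return np.array([x+c[0]*np.cos(a)-c[1]*np.sin(a),y+c[0]*np.sin(a)+c[1]*np.cos(a),z])
def fit(names,C,zs,q0):
    f=lambda q:np.concatenate([proj(m,fr(q,c,z))-u for n,c,z in zip(names,C,zs) for m,u in zip((T,S),pts[n]) if u is not None])
    r=least_squares(f,q0,loss="soft_l1");print(np.round(r.x,4),np.round(r.fun,1));return r.x
q=fit(["plate++","plate+-","plate--","plate-+","boss","bar+","bar-"],list(C)+[(-.03,0),(.035,.04),(.035,-.04)],[.014]*4+[.056,.094,.094],[.4,-.2,.2])
pts["r+"]=(tb((88,193)),None);pts["r-"]=(tb((377,150)),None)
qc=fit(["front+","front-","r+","r-"],[(-.09,.11),(-.09,-.11),(.09,.11),(.09,-.11)],[.08]*4,[.45,.2,.2])
g=lambda q,X:np.array([[np.cos(q[2]),np.sin(q[2])],[-np.sin(q[2]),np.cos(q[2])]])@(X[:2]-q[:2])
for k in R: print(k,"fix" ,np.round(g(q,R[k]),4) if R[k][1]<0 else np.round(g(qc,R[k]),4),round(R[k][2],4))
E
```

```text
plate++ [ 0.5471 -0.1322  0.006 ] [[-0.7, 0.2], [-0.8, -0.1]]
plate+- [ 0.5819 -0.2663  0.0069] [[-0.3, 0.1], [-0.4, -0.1]]
plate-- [ 0.3904 -0.3147  0.0117] [[-0.3, 0.1], [-0.4, -0.1]]
plate-+ [ 0.3557 -0.1797  0.0133] [[-0.5, 0.2], [-0.6, -0.1]]
boss [ 0.4414 -0.2313  0.0575] [[-0.2, 0.1], [-0.3, -0.0]]
bar+ [ 0.4884 -0.1654  0.0975] [[1.3, -0.5], [1.6, 0.2]]
bar- [ 0.5134 -0.2557  0.0927] [[-0.3, 0.1], [-0.4, -0.1]]
front+ [0.3906 0.2779 0.0771] [[-0.8, 0.2], [-1.0, -0.0]]
front- [0.4327 0.0655 0.0746] [[-1.0, 0.3], [-1.2, -0.1]]
lid+ [0.5756 0.3174 0.2596] [[-0.7, 0.1], [-0.9, -0.0]]
lid- [0.6204 0.1078 0.2558] [[-0.8, 0.2], [-1.1, -0.1]]
h+ [0.6303 0.2757 0.2417] [[-1.3, 0.3], [-1.8, -0.1]]
h- [0.6521 0.1667 0.2381] [[-1.0, 0.3], [-1.4, -0.1]]
front+ [array([0.391 , 0.2749]), array([0.3916, 0.281 ])]
front- [array([0.4331, 0.0625]), array([0.4356, 0.0704])]
hinge [0.56318678 0.31145323] [0.60035095 0.09915115]
[ 0.4689 -0.2224  0.2582] [-1.4 -0.4 -0.3 -1.1 -0.5 -0.7 -0.5 -0.8  0.1  0.2 -0.6 -0.6 -0.3  0.6
 -0.5 -0.5 -0.8  0.6  0.3  0.1  4.4 -1.7 -1.3  0.8 -1.5  0.2  0.5 -0.1]
[0.4988 0.1887 0.1943] [-1.5  0.6 -0.3 -0.7 -0.3  0.5 -1.5 -1.5 -0.8 -0.9  0.4 -2.6]
plate++ fix [0.0986 0.0672] 0.006
plate+- fix [ 0.0981 -0.0714] 0.0069
plate-- fix [-0.0995 -0.0693] 0.0117
plate-+ fix [-0.0985  0.0701] 0.0133
boss fix [-0.0289 -0.0016] 0.0575
bar+ fix [0.0334 0.0501] 0.0975
bar- fix [ 0.0346 -0.0436] 0.0927
front+ fix [-0.0889  0.1085] 0.0771
front- fix [-0.0887 -0.108 ] 0.0746
lid+ fix [0.1002 0.1115] 0.2596
lid- fix [ 0.1037 -0.1028] 0.2558
h+ fix [0.1459 0.06  ] 0.2417
h- fix [ 0.1462 -0.0511] 0.2381
```

Checks hold: the plate is about 140 x 200, boss top 57 mm, finger bar 94 mm, and the lid handle matches a lid angle of about 1.64. The plan:

- **Finger:** shut the gripper, hook the bow from the front and push it over.
- **Lid:** use the shut fingers as a hook inside the lid's bow to lower it under control.

First comes the finger.

```bash
cat > h.py <<'E'
from bench import env,kinematics,monitor,eyes,job
import numpy as np,cv2,pickle
FX=np.array([.4695,-.2227,.258]); CS=np.array([.499,.1885,.196])
def w(f,x,y,z):
    c,s=np.cos(f[2]),np.sin(f[2]); return [f[0]+c*x-s*y,f[1]+s*x+c*y,z]
def quat(a):
    p=np.pi/2+a/2; return [np.cos(p),np.sin(p),0.,0.]
def st(t=""):
    s=monitor.sense(); print(t,round(s["clock"],1),np.round(s["position"],4),"F",np.round(s["contact_force"],1),"gap",round(s["finger_gap"],3),"gf",round(s["gripper_force"],1))
def pic(n,name,crop=None,size=(640,480)):
    f=eyes.grab_frame(n); pickle.dump(f,open(name+".pkl","wb")); im=f["frame"][:,:,::-1]
    if crop: x,y,ww,hh=crop; im=im[y:y+hh,x:x+ww]
    cv2.imwrite(f"pics/{name}.png",cv2.resize(im,size,interpolation=cv2.INTER_CUBIC))
E
python3 - <<'E'
from h import *
q=quat(FX[2])
env.close_gripper(30)
env.reach(w(FX,.010,0,.20),q); st("above")
env.movel(w(FX,.010,0,.082),.12); st("down")
for th in (.1,.3,.5,.7,.9,1.05,1.2,1.27):
    bx=50-15*np.cos(th)+60*np.sin(th); bz=34+15*np.sin(th)+60*np.cos(th)
    env.movel(w(FX,(bx-16)/1e3,0,(bz-13)/1e3),.06); st(f"{th}")
env.hold(.3); st()
env.movel(w(FX,.085,0,.20),.12)
env.movel(w(FX,-.03,0,.22),.2)
pic("wrist","w1"); st("end")
E
```

```text
above 3.7 [ 0.4794 -0.2196  0.2   ] F [-0.1  0.4  0.7] gap 0.001 gf 0.0
down 4.8 [ 0.4795 -0.2204  0.0826] F [ 0.9 -0.   0.1] gap 0.004 gf 0.0
0.1 5.2 [ 0.494  -0.2164  0.0823] F [-3.7 -2.4  2.6] gap 0.0 gf 1.9
0.3 5.6 [ 0.5056 -0.2131  0.0826] F [-2.3 -1.8  2.4] gap -0.002 gf 1.3
0.5 5.9 [ 0.5175 -0.2099  0.0806] F [-1.8 -1.1  0.9] gap -0.0 gf 0.9
0.7 6.3 [ 0.5289 -0.2068  0.0762] F [-1.3 -0.   1.8] gap -0.005 gf 0.4
0.9 6.7 [ 0.539  -0.2042  0.0697] F [ 0.7  0.2 -0.1] gap 0.004 gf 0.0
1.05 7.0 [ 0.5456 -0.2025  0.0635] F [ 0.3 -0.1  0.6] gap 0.003 gf 0.0
1.2 7.3 [ 0.5512 -0.201   0.0563] F [ 0.1  0.1 -0.4] gap 0.004 gf 0.0
1.27 7.5 [ 0.5535 -0.2005  0.0529] F [0.8 0.4 0.4] gap 0.002 gf 0.0
 7.8 [ 0.5535 -0.2006  0.0532] F [-0.9  0.3  0.6] gap -0.002 gf 0.0
end 10.0 [ 0.4412 -0.2301  0.2196] F [ 0.3 -0.1  1.4] gap -0.007 gf 0.0
```

View pics/w1.png

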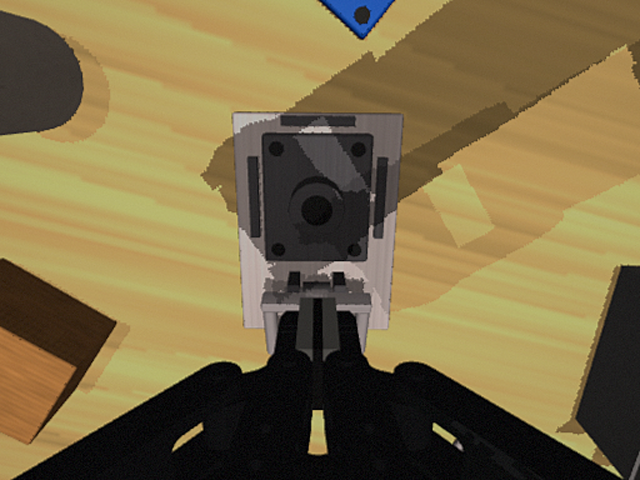

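The wrist view shows the finger swung back, with its bow lying behind the posts around (318,300). The cover is clear, with the boss top at about (317,205). I'll check the boss position from this view, then take the cover.

Run:
```python
from h import *
import tri
f=pickle.load(open("w1.pkl","rb"))
X,r=tri.tri([(tri.P("w",f),tri.px((317,207),(0,0),1.25)),(tri.P("top"),tri.px((237,275),(295,178),6)),(tri.P("scene"),tri.px((184,98),(175,150),6))])
print("boss top",X,r); assert abs(X[2]-.056)<.006
b=X[:2]; q=quat(FX[2])
env.release()
env.movel([*b,.10],.2); env.movel([*b,.030],.1); st("down")
env.close_gripper(60); st("grip")
env.movel([*b,.06],.06); st("lift")
env.movel([*b,.24],.2)
pic("scene","s1",(150,100,250,188),(800,600)); st()
```

```text
boss top [ 0.44052666 -0.23116309  0.05659906] [[-1.8, 1.6], [-0.3, 0.4], [-0.1, -0.0]]
down 12.4 [ 0.4409 -0.2314  0.0306] F [ 0.2 -0.3  1.1] gap 1.003 gf 0.0
grip 12.8 [ 0.4407 -0.2312  0.0306] F [-2.6  1.2  6.7] gap 0.494 gf 60.8
lift 13.5 [ 0.4404 -0.2311  0.0599] F [ 0.3  0.3 -4. ] gap 0.495 gf 61.2
 14.6 [ 0.4401 -0.2308  0.2387] F [ 0.4  0.1 -4.9] gap 0.496 gf 61.3
```

View pics/s1.png

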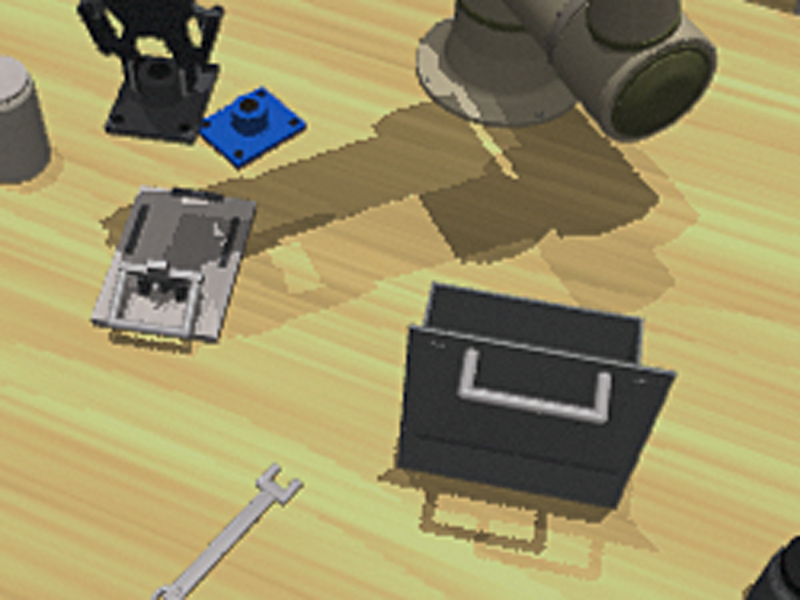

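The cover is held level at (160,95) and the finger stays open at (160,295). Next I'll carry the cover to the case and set it down with a guarded move.

Run:
```python
from h import *
q=quat(CS[2]); P=lambda z:w(CS,-.012,0,z)
env.reach(P(.24),q); st("over")
env.movel(P(.06),.15); st()
env.movel(P(.027),.06); st()
print(env.movel(P(.017),.012,guard=4)); st("touch")
```

```text
over 16.1 [0.4875 0.1853 0.2399] F [-0.   0.2 -4.2] gap 0.501 gf 61.3
 17.5 [0.4877 0.1862 0.0608] F [ 0.  -0.4 -3.7] gap 0.494 gf 61.3
 18.2 [0.4874 0.1862 0.0271] F [-0.3 -0.3 -3.7] gap 0.492 gf 61.3
True
touch 18.8 [0.4872 0.1862 0.0207] F [-0.5  0.3  4.7] gap 0.492 gf 62.0
```

Contact came at the expected height of 0.0207. I'll release, rise, shut the gripper and look at the lid's bow from above.

Run:
```python
from h import *
env.release(); st("rel")
env.movel(w(CS,-.012,0,.10),.1); env.movel(w(CS,-.012,0,.36),.25)
env.close_gripper(30)
env.movel(w(CS,.122,0.004,.36),.2)
pic("wrist","w2",None,(800,600)); st()
```

```text
rel 19.2 [0.4864 0.1861 0.0198] F [-0.9  0.4 -0.3] gap 1.001 gf 0.0
 23.0 [0.6173 0.2162 0.3605] F [0.2 0.6 0.2] gap 0.0 gf 0.0
```

View pics/w2.png

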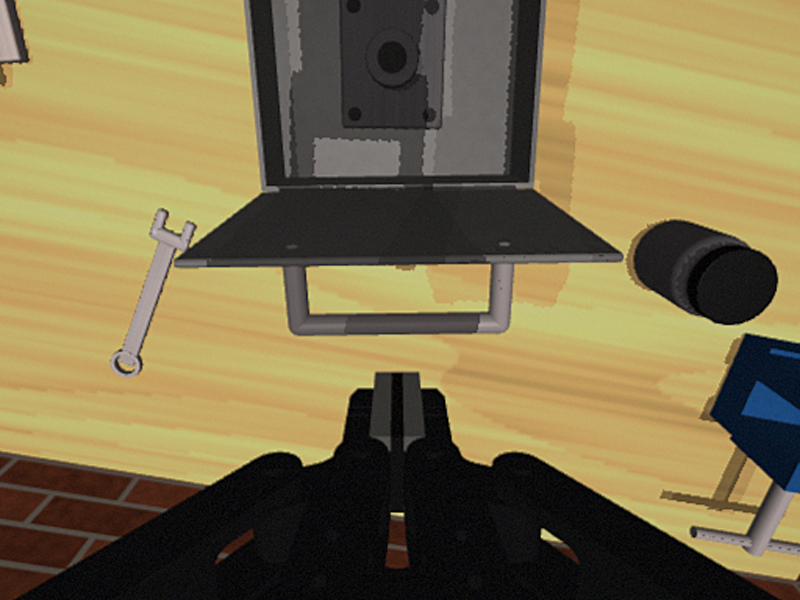

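The cover lies flat in the case at (392,57). The bow's bar runs along row 324 from column 297 to 500, and the lid's free edge along rows 257–263. I'll triangulate these to locate the window.

Run:
```python
from h import *
from tri import *
f=pickle.load(open("w2.pkl","rb"));W=P("w",f);T,S=P("top"),P("scene")
tb=lambda p:px(p,(130,130),4); sb=lambda p:px(p,(265,183),4); wb=lambda p:px(p,(0,0),1.5625)
c,s=np.cos(CS[2]),np.sin(CS[2]);R=np.array([[c,s],[-s,c]])
for n,a,b,d_ in (("h+",(97,47),(295,190),(500,323)),("h-",(265,20),(122,160),(297,325)),("lid+",(18,122),(383,132),(622,257)),("lid-",(350,62),(57,78),(178,263))):
    for o in ([(T,tb(a)),(S,sb(b)),(W,wb(d_))],[(S,sb(b)),(W,wb(d_))]):
        X,r=tri(o);print(n,np.round(R@(X[:2]-CS[:2]),4),round(X[2],4),r)
```

```text
h+ [0.1452 0.0605] 0.2408 [[-1.4, 0.6], [-1.6, -0.0], [-1.5, 1.6]]
h+ [0.1441 0.0635] 0.2399 [[-0.5, -0.0], [1.9, -0.0]]
h- [ 0.146  -0.0509] 0.2378 [[-1.1, 0.3], [-1.3, -0.0], [-1.0, -0.1]]
h- [ 0.1458 -0.0485] 0.239 [[-0.3, -0.2], [1.5, 0.2]]
lid+ [0.1006 0.112 ] 0.261 [[-1.0, -0.1], [-0.7, -0.2], [-2.9, -1.3]]
lid+ [0.1014 0.1136] 0.262 [[0.1, -0.0], [-0.3, 0.0]]
lid- [ 0.1041 -0.1027] 0.2566 [[-0.9, -0.1], [-1.1, -0.1], [-0.1, -2.0]]
lid- [ 0.1052 -0.1005] 0.2595 [[-0.3, -0.2], [1.6, 0.4]]
```

The two solutions agree: bar at case x 0.1455, y 0.006, z 0.239, with the window centre at x 0.1225. I'll insert the shut fingers and lower the lid along its arc.

Run:
```python
from h import *
Y=.006
env.movel(w(CS,.1225,Y,.275),.15); st()
if env.movel(w(CS,.1225,Y,.222),.08,guard=4): st("HIT"); raise SystemExit
st("in")
def tgt(th):
    return w(CS,.09-.16*np.cos(th)+.045*np.sin(th)-.0175,Y,.0805+.16*np.sin(th)+.045*np.cos(th)-.016)
ths=list(np.arange(1.6,.95,-.08)) 
for t in ths:
    env.movel(tgt(t),.035); st(f"{t:.2f}")
pic("scene","s2",(230,120,200,150),(800,600))
```

```text
23.7 [0.6181 0.2183 0.2765] F [ 0.4 -0.2 -0.3] gap -0.001 gf 0.0
in 24.6 [0.6182 0.2183 0.2227] F [-0.1  0.2  0.5] gap 0.001 gf 0.0
1.60 24.8 [0.6178 0.2182 0.2236] F [ 0.4  0.3 -0.9] gap -0.0 gf 0.0
1.52 25.3 [0.605  0.2157 0.2268] F [-0.1  0.7 -0.6] gap 0.001 gf 0.0
1.44 25.9 [0.5921 0.2131 0.2292] F [0.3 0.4 0. ] gap 0.001 gf 0.0
1.36 26.4 [0.5792 0.2105 0.2306] F [-0.1  0.1  0.3] gap 0.004 gf 0.0
1.28 26.9 [0.5662 0.208  0.2308] F [0.4 0.8 0.5] gap 0.003 gf 0.0
1.20 27.5 [0.553  0.2054 0.23  ] F [-0.7  0.3  0.1] gap 0.001 gf 0.6
1.12 28.0 [0.5401 0.2028 0.2281] F [-2.5  0.5 -0.5] gap 0.0 gf 0.7
1.04 28.5 [0.5274 0.2003 0.2253] F [-1.5 -0.7 -0.1] gap -0.001 gf 0.7
0.96 29.1 [0.5149 0.1978 0.2214] F [-1.5  0.4 -1.1] gap 0.004 gf 0.8
```

View pics/s2.png

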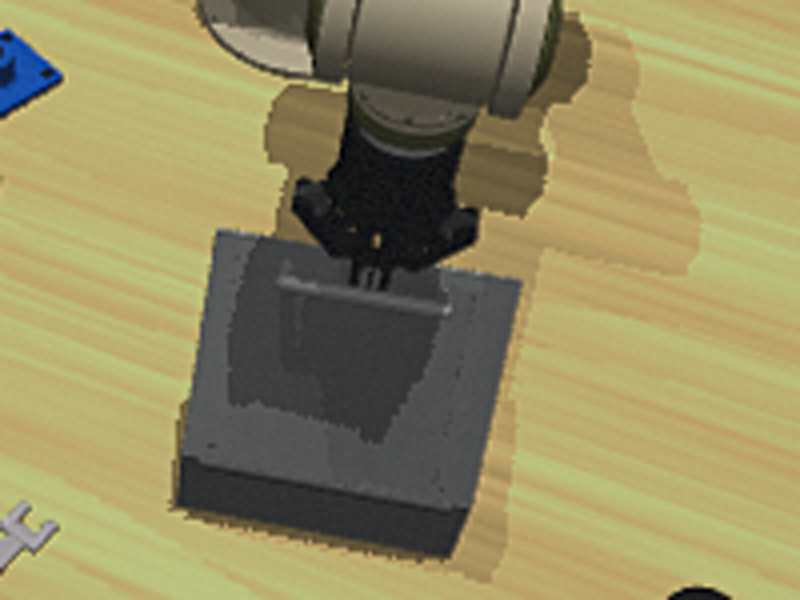

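The bar at (365,292) rests on the rear face of the fingers, and the lid is held at about 1.0 rad with a light pull. I'll continue down, slower towards the end.

Run:
```python
from h import *
Y=.006
def tgt(th):
    return w(CS,.09-.16*np.cos(th)+.045*np.sin(th)-.0175,Y,.0805+.16*np.sin(th)+.045*np.cos(th)-.016)
for t in [.88,.8,.72,.64,.56,.48,.4,.32]:
    env.movel(tgt(t),.03); st(f"{t:.2f}")
for t in [.24,.16,.08,.0]:
    env.movel(tgt(t),.02); st(f"{t:.2f}")
for dx in (.003,.006,.009,.012):
    env.movel(w(CS,.09-.16-.0175-dx,Y,.1095),.008); st(f"{dx}")
pic("scene","s3",(230,120,200,150),(800,600))
```

```text
0.88 29.7 [0.5029 0.1954 0.2165] F [-1.3 -1.1 -1. ] gap -0.002 gf 0.9
0.80 30.3 [0.4911 0.1931 0.2106] F [-2.1  0.1 -0.6] gap 0.005 gf 0.9
0.72 30.9 [0.4799 0.1909 0.2038] F [-2.2 -0.8 -1.2] gap 0.002 gf 1.0
0.64 31.5 [0.4693 0.1887 0.1961] F [-3.  -0.5 -0.1] gap 0.001 gf 1.1
0.56 32.1 [0.4593 0.1868 0.1876] F [-1.5  0.1 -0.4] gap -0.002 gf 1.2
0.48 32.7 [0.45   0.1849 0.1782] F [-3.  -1.1 -1.5] gap -0.002 gf 1.4
0.40 33.3 [0.4414 0.1832 0.1682] F [-3.  -0.9 -0. ] gap 0.001 gf 1.5
0.32 33.9 [0.4337 0.1817 0.1575] F [-2.8 -0.8 -1.5] gap -0.002 gf 1.6
0.24 34.7 [0.427  0.1803 0.1462] F [-3.  -1.6 -2.2] gap -0.001 gf 1.3
0.16 35.5 [0.4209 0.1791 0.1344] F [-2.7 -0.6 -0.8] gap 0.002 gf 1.5
0.08 36.3 [0.416  0.1781 0.1221] F [-2.6 -0.7 -1.8] gap -0.004 gf 1.4
0.00 37.1 [0.4124 0.1774 0.1097] F [ 0.2 -0.6 -0.1] gap 0.001 gf 0.0
0.003 37.6 [0.4091 0.1768 0.1095] F [ 0.9  0.1 -1.2] gap -0.003 gf 0.0
0.006 38.2 [0.4061 0.1762 0.1095] F [-0.3 -0.7 -0.5] gap 0.002 gf 0.0
0.009 38.7 [0.4032 0.1756 0.1095] F [-0.9 -0.5  0.6] gap 0.003 gf 0.0
0.012 39.2 [0.4002 0.175  0.1095] F [-0.5 -0.3  0.1] gap 0.003 gf 0.0
```

View pics/s3.png

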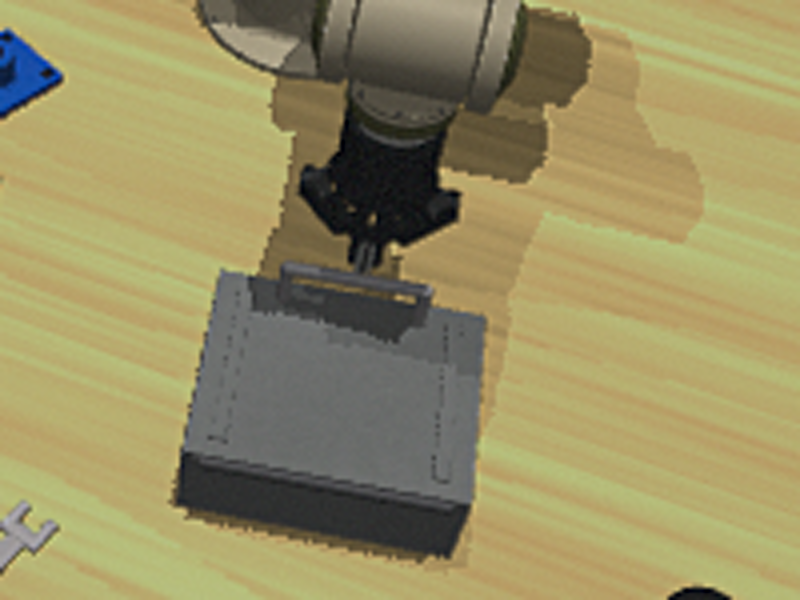

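The lid lies flat on the case, with the handle at (355,280) free of the fingers. I'll back away straight up, take one full check picture from the scene camera, then hand in.

Run:
```python
from h import *
env.movel(w(CS,-.0995,.006,.30),.15); st()
pic("scene","s4",None,(800,600))
```

```text
40.7 [0.4    0.175  0.2993] F [ 0.5 -0.4  0.4] gap -0.002 gf 0.0
```

View pics/s4.png

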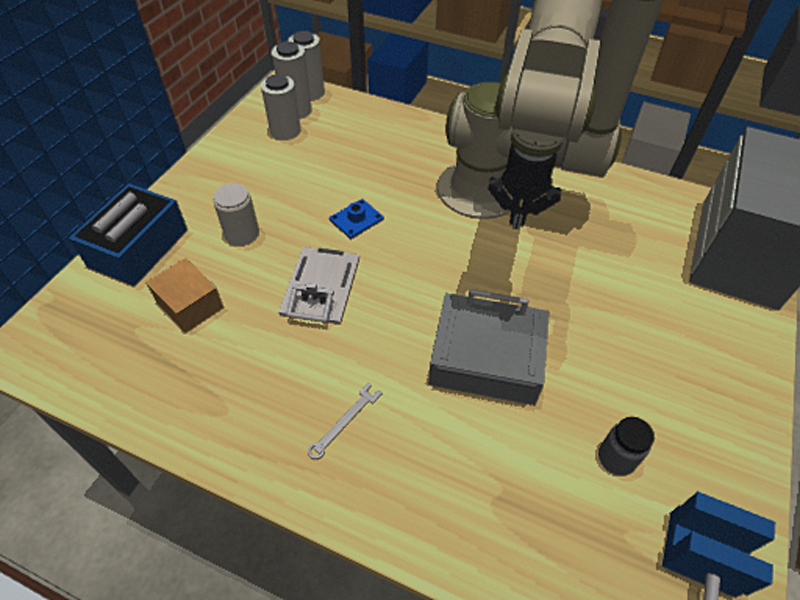

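The lid is closed at (490,345), the finger is open at (310,300), and the bystanders are where they started.

```bash
python3 -c "
from bench import job
print(job.hand_in())"
```

```text
the job is handed in; nothing more can be done
None
```

The finger is open, the pump cover lies flat in the case with the lid lowered shut under control, the other things are undisturbed, and the job was handed in at about 41 s; no verdict was returned.

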